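Bring the yellow-capped vial to the front of the medicine carousel and hold it there

TASK

Pull the medicine tray out of its white cabinet all the way to its stop; only then turn the carousel on it until the vial with the yellow cap stands at the front, straight behind the tray's black pull fin. Finish while still holding the carousel still with the gripper (do not let go), so that someone can take the vial, with the tray left fully out and the bottle, shaker and carton on the table left where they are.

Things in the scene. Friction and masses are not known exactly. Their poses are not given: they have to be found in the camera images.
- unit: White open-fronted cabinet fixed to the table, 210 wide, 185 mm high; wipes on its roof reach 225 mm. Origin: on the table (z = 0) on its middle line, right below the carousel's axis when the tray is fully out. +x points into the cabinet, z up; position and turn about z vary. Cabinet spans x = +115 to +248 mm here. The tray slides out along this frame's -x.
- tray (a joint): How far the grey tray is pulled out (m): 0 closed, 0.150 at its stop; starts almost closed. It slides along -x of the unit and stays where left (friction 3 N, damping 12 N per m/s). The tray is 184 mm wide; its front lip, 30 mm high, lies 118 mm before the carousel's axis.
- tray_handle (a point): Centre of the top of the tray's black upright pull fin, 100 mm above the table, middle of the tray's front. Fin: 14 mm thick across the unit's y, 24 mm along its x, free from 25 to 100 mm height; 125 mm in front of the carousel's axis (28 mm gap to the carousel's edge); moves with the tray. Tray closed: it is 90 mm in front of the cabinet's front. Axes parallel to the unit's.
- carousel: White turntable on the tray, 170 mm across, disc top at 38 mm height, with five amber vials fixed on it (32 mm across, tops at 105 mm, axes 60 mm from the centre). Origin: on its axis at table height (z = 0); the yellow-capped vial lies along its -x, so its axes agree with the unit's when that vial is at the front. Turns either way without end (friction 0.04 N m), stays where left.
- knob (a point): Centre of the top of the round blue fluted knob on a thin post on the carousel's axis, to turn and hold the carousel by: 36 mm across, from 121 to 165 mm height, turning with the carousel. With the tray closed it is under the cabinet's roof; with the tray out it is 115 mm in front of the cabinet.
- yellow_vial (a point): Centre of the top of the wanted vial's yellow cap, 106 mm above the table, 60 mm from the carousel's axis; the other four caps are black. At the front it lies on the unit's -x side with y = 0 in the unit's frame, straight behind the pull fin.
- brown_bottle: Bystander: loose brown tablet bottle with white cap, 51 mm across, 110 mm high; origin centre of underside.
- red_shaker: Bystander: loose red shaker, 50 mm across, 105 mm high; origin centre of underside.
- blue_carton: Bystander: loose upright blue carton, 40 x 52 x 88 mm; origin centre of underside.

How it is judged:
On the way, in this order (a step that is already met when the one before it is completed fails the run):
1. the tray is pulled out to its stop (value of joint tray above 0.145 m), for 0.2 s.
2. with the tray out, the yellow-capped vial is turned to the front (value of joint tray above 0.142 m and y of yellow_vial in the frame of unit between -0.01 and 0.01 m and x of yellow_vial in the frame of unit below -0.04 m), for 0.2 s.
At the end, for the whole second after the job is handed in: The tray is out to within 8 mm of its stop; the yellow-capped vial is at the front, within 10 mm to either side of the unit's middle line; the carousel is at rest (under 0.08 rad/s) and the gripper's fingers are still on it with more than 2 N (all of step 2 and angular speed of carousel below 0.08 rad/s and contact force between the fingers and carousel above 2 N); the arm keeps its last pose, push and grip.
It fails at once if a bystander (brown bottle) is shifted by more than 25 mm or knocked over (distance of brown_bottle from where it was at the start of the episode above 0.025 m or angle between brown_bottle's own z axis and vertical above 0.4 rad).
It fails at once if a bystander (red shaker) is shifted by more than 25 mm or knocked over (distance of red_shaker from where it was at the start of the episode above 0.025 m or angle between red_shaker's own z axis and vertical above 0.4 rad).
It fails at once if a bystander (blue carton) is shifted by more than 25 mm or knocked over (distance of blue_carton from where it was at the start of the episode above 0.025 m or angle between blue_carton's own z axis and vertical above 0.4 rad).
It also fails if it takes over 64 s, if anything falls off the work surface, if the arm or the gripper's body presses on something with over 40 N, if the wrist force passes 120 N, or if a joint passes its speed limit or range.

ROBOT

A 6-joint arm with a two-finger parallel gripper is mounted at the origin on a cart in front of the work surface, level with it; the furniture and walls round the work are solid. World frame = base frame: x ahead of the robot, y to its left, z up, the work surface at z = 0. Lengths are in m, angles in rad, forces in N, time in s.
With the tool pointing down it reaches from about 0.35 to 0.975 m from the base axis. Payload 4.9 kg.
Tool frame: the origin (TCP) lies at the very end of the fingers, on their centre line; the grasp point (between the pads) lies 19 mm behind it (ctrl.grasp_offset is the distance from the TCP to the grasp point, in m); z points along the fingers, y is the line along which they close (so a half turn about z gives the same grasp; the last joint's range is limited). The gripper opens to 85 mm and grips with 20 to 120 N. Pads are 22 mm wide; open, the fingers measure 114 mm over their backs; the gripper's body (76 mm by 85 mm) begins 54 mm behind the grasp point. The pads swing forward as they close: fully open they stand 13 mm farther back than shut.
Start: joints at [1.174, 0.053, 1.613, -0, 1.476, -0.119], TCP at [0.171, 0.601, 0.231] pointing down, gripper open.
Joint ranges: [-3.01, 3.01], [-1.01, 2.22], [0.06, 2.58], [-1.02, 4.17], [0.09, 2.62], [-3.14, 3.14]. Speed limits (rad/s): [2.57, 2.57, 3.14, 3.14, 3.14, 3.14].

INTERFACE

Orientations are given as a rotation vector (axis times angle).
In Python, from station import ctrl, optics gives the robot as it stands.
- The arm moves only by the shell command python3 -m handwheel 'ROWS' [OPENING] [FORCE]. ROWS is JSON, a list of rows, each an object of numbers: "tx", "ty", "tz": the shift along the tool's x, y, z in mm; "roll": the turn about the tool's z in rad. A call has 1 to 12 rows; each row shifts and turns the commanded pose from where the row before left it, along the tool's axes as they then stand; what a row does not reach is not made up. A row lasts 1/12 s, in which the tool goes at most 41.7 mm and 7.16 degrees, less where a joint would pass 70% of its speed; a pose out of reach is approached as far as the arm can. A call with a gripper value outside its range is refused whole. OPENING is the finger opening in mm, from 0 to 85.4, set as the call begins (- or left out, the last holds). The fingers move at their own pace and stop on an object; FORCE is the grip in N (left out, the last holds). Time passes only in rows, so rows that do not move let the fingers close. It gives the time, the measured TCP pose, the force, the opening and the grip force at its end, in the units of the state.
- ctrl.get_obs(): the state, without advancing time (a new reading comes with each control period).
- optics.get_image(name): name is "side" or "top" or "wrist"; returns (picture, depth): 420x560x3 uint8, red, green, blue; 420x560 float32, m along the optical axis (not along the pixel's ray), 0 where there is no reading.
- optics.camera_params(name): a dict with "mtx" (3x3 intrinsics, pixels), "extrinsics" (4x4, takes a point from camera to world coordinates); the wrist camera has in their place "tool_from_camera" (4x4, takes a point from camera to tool coordinates, whose origin is the TCP and whose axes are the flange's). Camera axes: x right, y down, z forward; pixel columns grow to the right and rows downward; lengths in m; the calibration is good to about 2 mm. A picture is of the moment at which its call begins: read the wrist's pose just before it. camera_params takes no time and is no camera call.
- ctrl.finish_job(): hands the job in; it is judged then, once.
The state is a dict: "t": time; "q": joint angles; "dq": joint speeds; "effort": joint torques, N m; "tool_pos": TCP position; "tool_rot": TCP orientation; "contact_force": force on the tool from outside, world axes, zero at the start; "wrist_torque": the same for the moment, N m; "opening": finger opening in m; "grip_force": force on a finger pad.
Only numpy, scipy, OpenCV 4.12 (cv2) and the standard library are available. Lean on these libraries where they do the work, as an engineer would, in place of code of your own. Each camera call takes 0.05 s, during which the arm holds its last target. There are 200 camera calls.

## Working session

There is one attempt and no reset: what is moved stays moved. The work goes in short steps, Python scripts to look and compute and a shell command to move; the robot and the scene stay as the last step left them, time stands still between calls to the robot, and variables do not carry over. Pictures are saved under pics/ and viewed, at most 10 in all, crops included, and the job is handed in when it is done.

```bash
mkdir -p pics; python3 - <<'E'
from station import ctrl, optics
import cv2,numpy as np
o=ctrl.get_obs();print({k:np.round(v,3) for k,v in o.items()})
ims=[]
for n in("top","side"):
    p,d=optics.get_image(n);np.savez(f"pics/{n}0.npz",p=p,d=d)
    cv2.imwrite(f"pics/{n}0.png",cv2.cvtColor(p,cv2.COLOR_RGB2BGR))
    c=optics.camera_params(n);print(n,np.round(c["mtx"],1).tolist(),np.round(c["extrinsics"],3).tolist())
E
```

```text
{'t': np.float64(0.0), 'q': array([ 1.174,  0.053,  1.614, -0.   ,  1.476, -0.119]), 'dq': array([-0.001, -0.001,  0.001,  0.   ,  0.002,  0.   ]), 'effort': array([-3.0000e-03, -3.9368e+01, -3.7017e+01, -0.0000e+00,  7.0000e-03,
        0.0000e+00]), 'tool_pos': array([0.171, 0.6  , 0.23 ]), 'tool_rot': array([-4.350e-01, -3.111e+00,  3.000e-03]), 'contact_force': array([0.114, 0.039, 0.508]), 'wrist_torque': array([-0.025,  0.023,  0.035]), 'grip_force': np.float64(0.0), 'opening': np.float64(0.086)}
top [[459.4, 0.0, 277.8], [0.0, 459.4, 211.1], [0.0, 0.0, 1.0]] [[-0.029, -0.995, 0.097, 0.433], [-1.0, 0.03, 0.001, -0.087], [-0.004, -0.097, -0.995, 1.466], [0.0, 0.0, 0.0, 1.0]]
side [[380.1, 0.0, 278.5], [0.0, 380.1, 215.5], [0.0, 0.0, 1.0]] [[0.82, -0.39, 0.418, 0.101], [-0.572, -0.566, 0.594, -0.715], [0.005, -0.726, -0.687, 0.837], [0.0, 0.0, 0.0, 1.0]]
```

View pics/top0.png

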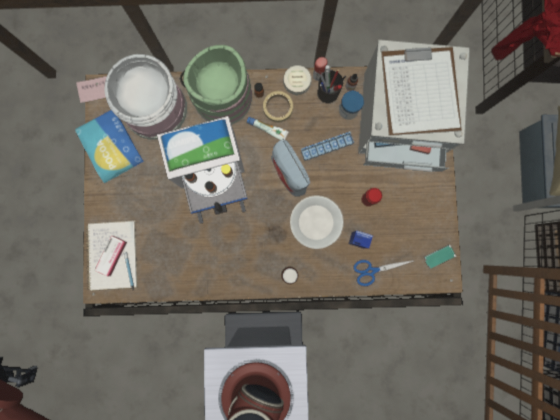

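View pics/side0.png

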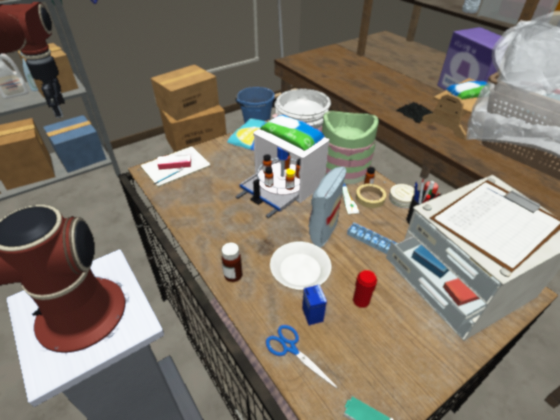

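The tray fin is at about (221,209) in the top view, and the bystanders are all well right of it. I'll enlarge the cabinet in both views.

```bash
python3 - <<'E'
import cv2,numpy as np
a=cv2.imread("pics/top0.png")[110:230,150:280];b=cv2.imread("pics/side0.png")[110:220,225:345]
a=cv2.resize(a,None,fx=4.5,fy=4.5,interpolation=2)
cv2.imwrite("pics/c0.png",a)
E
cat > h.py <<'E'
from station import ctrl, optics
import cv2,numpy as np
from scipy.spatial.transform import Rotation as R
def ext(n,o=None):
    c=optics.camera_params(n)
    if n!="wrist": return c["mtx"],c["extrinsics"]
    T=np.eye(4);T[:3,:3]=R.from_rotvec(o["tool_rot"]).as_matrix();T[:3,3]=o["tool_pos"]
    return c["mtx"],T@c["tool_from_camera"]
def atz(M,E,u,v,z):
    r=E[:3,:3]@np.linalg.solve(M,[u,v,1.]);return E[:3,3]+r*(z-E[2,3])/r[2]
def cloud(M,E,d):
    v,u=np.mgrid[:d.shape[0],:d.shape[1]]
    P=np.stack([(u-M[0,2])/M[0,0]*d,(v-M[1,2])/M[1,1]*d,d],-1)
    return P@E[:3,:3].T+E[:3,3]
E
```

```text
(no output)
```

View pics/c0.png

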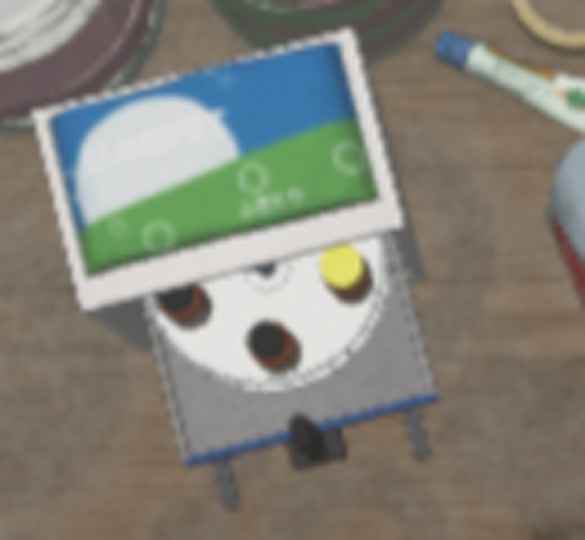

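```bash
python3 - <<'E'
from h import *
M,E=ext("top")
f=lambda u,v,z:atz(M,E,150+(u+.5)/4.5-.5,110+(v+.5)/4.5-.5,z)
fl,fr,bl,br=[f(*p,.185) for p in((82,308),(402,222),(35,110),(350,30))]
ll,lr=f(187,462,.03),f(437,398,.03)
print(fl,fr,bl,br,ll,lr)
# yaw: unit +x ; left->right is unit -y
for a,b in((fl,fr),(bl,br),(ll,lr)):
    w=b-a;print("yaw",np.degrees(np.arctan2(w[0],-w[1])),np.linalg.norm(w))
for a,b in((fl,bl),(fr,br)):
    w=b-a;print("yawx",np.degrees(np.arctan2(w[1],w[0])),np.linalg.norm(w))
print("fin",f(302,425,.1),"yellow",f(342,267,.106),"black",f(268,343,.106),f(185,297,.105))
d=np.load("pics/top0.npz")["d"];P=cloud(M,E,d)
print(np.round(P[198:214,212:226,2],2))
E
```

```text
[0.66015817 0.22162106 0.185     ] [0.708928   0.01967199 0.185     ] [0.78800386 0.25063799 0.185     ] [0.83387552 0.05010416 0.185     ] [0.57666205 0.1863243  0.03      ] [0.61647731 0.010768   0.03      ]
yaw 13.576735228503182 0.2077544831177345
yaw 12.884603367350454 0.20571346138724375
yaw 12.778227699354607 0.18001462852318909
yawx 12.787684021305882 0.13109730219983232
yawx 13.688420109472542 0.1286001610334106
fin [0.59209972 0.09618406 0.1       ] yellow [0.69667471 0.06694608 0.106     ] black [0.64692975 0.1170864  0.106     ] [0.67973183 0.17214344 0.105     ]
[[ 0.02  0.03  0.03  0.02  0.02  0.02  0.03  0.02  0.02  0.02  0.02  0.02
   0.02  0.02]
 [ 0.02  0.02  0.02  0.02  0.02  0.02  0.02  0.02  0.02  0.02  0.02  0.02
   0.02  0.02]
 [ 0.02  0.02  0.02  0.02  0.02  0.02  0.02  0.02  0.02  0.02  0.02  0.02
   0.02  0.02]
 [ 0.02  0.03  0.03  0.02  0.03  0.02  0.02  0.02  0.02  0.02  0.02  0.02
   0.03  0.02]
 [ 0.02  0.02  0.02  0.02  0.02  0.02  0.02  0.02  0.03  0.02  0.02  0.03
   0.02  0.02]
 [ 0.02  0.02  0.1   0.1   0.1   0.1   0.08  0.02  0.02  0.02  0.02  0.02
[... 204 characters left out ...]
.02  0.09  0.1   1.47  0.1   0.1   0.08  0.05  0.02  0.02  0.02
   0.02  0.02]
 [ 0.03  0.04  0.1   0.1   0.1   0.1   0.1   0.09  0.06  0.03  0.02  0.02
   0.02  0.03]
 [ 0.02  0.02  0.02  0.1   0.1   0.1   0.09  0.1   0.07  0.04  0.02  0.02
   0.02  0.02]
 [ 0.    0.02  0.02  0.1   0.1   0.1   0.1   0.09  0.07  0.05  0.02  0.03
   0.02  0.03]
 [-0.   -0.    0.02  0.02  0.09  0.09  0.08  0.08  0.07  0.04  0.02  0.02
   0.03  0.02]
 [ 0.    0.    0.03  0.02  0.02  0.06  0.07  0.05  0.05  0.03  0.03  0.02
   0.02  0.02]
 [ 0.   -0.    0.01  0.02  0.02  0.02  0.02  0.03  0.02  0.02  0.02  0.02
   0.03  0.02]
 [ 0.    0.01  0.02  0.03  0.02  0.03  0.02  0.02  0.02  0.02 -0.01  0.
  -0.   -0.  ]]
```

```bash
cat >> h.py <<'E'
def to(x,y,z,yaw=None):
    "tool-frame shift in mm (at present orientation) and roll so that tool x points to world yaw (deg)"
    o=ctrl.get_obs();Rm=R.from_rotvec(o["tool_rot"]).as_matrix()
    s=Rm.T@(np.array([x,y,z])-o["tool_pos"])*1000
    cur=np.degrees(np.arctan2(Rm[1,0],Rm[0,0]))
    roll=None if yaw is None else -((yaw-cur+180)%360-180)
    print("shift",np.round(s,1),"toolx yaw",round(cur,2),"roll deg",roll,"rad",roll and np.radians(roll),"tilt",np.round(Rm[:,2],3))
    print("t",o["t"],"pos",o["tool_pos"].round(4),"F",o["contact_force"].round(1),"grip",o["grip_force"],"q",o["q"].round(2))
E
python3 -c "
from h import *
to(.59,.098,.2,193.1)"
```

```text
shift [-540.6 -368.3   30.7] toolx yaw 164.08 roll deg -29.01644055567934 rad -0.5064324249058175 tilt [-0.001 -0.002 -1.   ]
t 0.1 pos [0.1712 0.6005 0.2302] F [-0.6  0.6  0.5] grip 0.0 q [ 1.17  0.05  1.61  0.    1.48 -0.12]
```

```bash
python3 -m handwheel '[{"tx":-30,"ty":-20.5},{"tx":-30,"ty":-20.5},{"tx":-30,"ty":-20.5},{"tx":-30,"ty":-20.5},{"tx":-30,"ty":-20.5},{"tx":-30,"ty":-20.5},{"tx":-30,"ty":-20.5},{"tx":-30,"ty":-20.5},{"tx":-30,"ty":-20.5},{"tx":-30,"ty":-20.5}]'; python3 -m handwheel '[{"tx":-30,"ty":-20.5},{"tx":-30,"ty":-20.5},{"tx":-30,"ty":-20.5},{"tx":-30,"ty":-20.5},{"tx":-30,"ty":-20.5},{"tx":-30,"ty":-20.5,"tz":10},{"tx":-30,"ty":-20.5,"tz":10},{"tx":-30,"ty":-20.5,"tz":10}]'; python3 -m handwheel '[{"roll":-0.1},{"roll":-0.1},{"roll":-0.1},{"roll":-0.1},{"roll":-0.106},{},{}]'
python3 - <<'E'
from h import *
to(.59,.098,.2,193.1)
o=ctrl.get_obs();p,d=optics.get_image("wrist");M,E=ext("wrist",o);np.savez("pics/w1.npz",p=p,d=d,E=E,M=M)
cv2.imwrite("pics/w1.png",p[:,:,::-1])
E
```

```text
shift [-540.6 -368.3   30.7] toolx yaw 164.08 roll deg -29.01644055567934 rad -0.5064324249058175 tilt [-0.001 -0.002 -1.   ]
t 0.1 pos [0.1712 0.6005 0.2302] F [-0.6  0.6  0.5] grip 0.0 q [ 1.17  0.05  1.61  0.    1.48 -0.12]$[0]: bad value
$[0]: bad value
$[0]: bad value
```

View pics/w1.png

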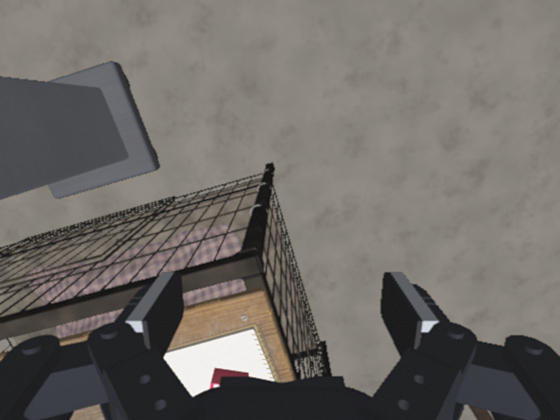

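The moves were refused, presumably because a row needs all four fields; the wrist view still shows the start pose over the table's left edge.

```bash
python3 -m handwheel '[{"tx":-30,"ty":-20.5,"tz":0,"roll":0},{"tx":-30,"ty":-20.5,"tz":0,"roll":0},{"tx":-30,"ty":-20.5,"tz":0,"roll":0},{"tx":-30,"ty":-20.5,"tz":0,"roll":0},{"tx":-30,"ty":-20.5,"tz":0,"roll":0},{"tx":-30,"ty":-20.5,"tz":0,"roll":0},{"tx":-30,"ty":-20.5,"tz":0,"roll":0},{"tx":-30,"ty":-20.5,"tz":0,"roll":0},{"tx":-30,"ty":-20.5,"tz":0,"roll":0},{"tx":-30,"ty":-20.5,"tz":0,"roll":0}]'; python3 h.py; python3 -c "
from h import *
to(.59,.098,.2,193.1)"
```

```text
t: 0.98
tool_pos: [0.4043, 0.32, 0.2311]
tool_rot: [-0.435, -3.111, 0.0]
contact_force: [0.4, 0.4, -0.1]
opening: 0.0854
grip_force: 0.0
shift [-239.4 -162.6   31.1] toolx yaw 164.09 roll deg -29.008418710729103 rad -0.5062924172993514 tilt [-0. -0. -1.]
t 0.9833 pos [0.4043 0.32   0.2311] F [ 0.4  0.4 -0.1] grip 0.0 q [ 0.53 -0.21  1.86  0.    1.49 -0.77]
```

```bash
python3 -m handwheel '[{"tx":-30,"ty":-20.3,"tz":0,"roll":0},{"tx":-30,"ty":-20.3,"tz":0,"roll":0},{"tx":-30,"ty":-20.3,"tz":0,"roll":0},{"tx":-30,"ty":-20.3,"tz":0,"roll":0},{"tx":-30,"ty":-20.3,"tz":0,"roll":0},{"tx":-30,"ty":-20.3,"tz":10,"roll":0},{"tx":-30,"ty":-20.3,"tz":10,"roll":0},{"tx":-30,"ty":-20.3,"tz":11,"roll":0}]' >/dev/null; python3 -m handwheel '[{"tx":0,"ty":0,"tz":0,"roll":-0.1},{"tx":0,"ty":0,"tz":0,"roll":-0.1},{"tx":0,"ty":0,"tz":0,"roll":-0.1},{"tx":0,"ty":0,"tz":0,"roll":-0.1},{"tx":0,"ty":0,"tz":0,"roll":-0.106},{"tx":0,"ty":0,"tz":0,"roll":0}]'
python3 - <<'E'
from h import *
to(.59,.098,.2,193.1)
o=ctrl.get_obs();p,d=optics.get_image("wrist");M,E=ext("wrist",o);np.savez("pics/w2.npz",p=p,d=d,E=E,M=M)
cv2.imwrite("pics/w2.png",p[:,:,::-1])
E
```

```text
t: 2.15
tool_pos: [0.5897, 0.0995, 0.1998]
tool_rot: [0.36, -3.12, -0.0]
contact_force: [-0.5, -0.9, -0.4]
opening: 0.0855
grip_force: 0.0
shift [ 0.1 -1.5 -0.2] toolx yaw -166.84 roll deg 0.060275835809989076 rad 0.0010520117942758125 tilt [-0.001 -0.    -1.   ]
t 2.15 pos [0.5897 0.0995 0.1998] F [-0.5 -0.9 -0.4] grip 0.0 q [ 0.04  0.01  1.71 -0.    1.42 -1.76]
```

View pics/w2.png

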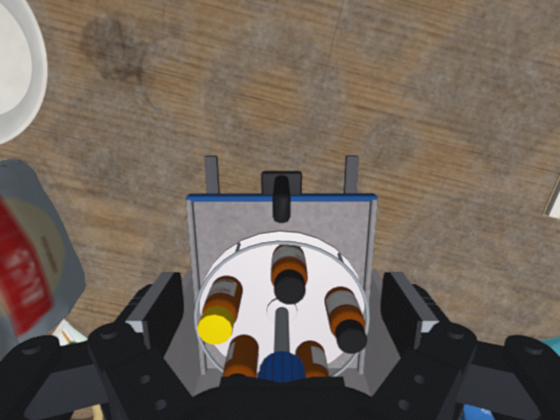

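```bash
python3 - <<'E'
from h import *
z=np.load("pics/w2.npz");P=cloud(z["M"],z["E"],z["d"])
def c(zl,zh,r):
    m=np.zeros(P.shape[:2],bool);m[r[0]:r[1],r[2]:r[3]]=1;m&=(P[...,2]>zl)&(P[...,2]<zh);Q=P[m];print(len(Q),Q.mean(0).round(4),Q.min(0).round(4),Q.max(0).round(4));return Q
c(.092,.108,(165,230,265,300))
u=np.array([np.cos(np.radians(13.1)),np.sin(np.radians(13.1))])
q=c(.095,.115,(300,350,195,235));c(.155,.17,(340,390,255,310))
lip=z["p"][:250].astype(int);m=(lip[...,2]>lip[...,0]+50)
Q=P[:250][m&(P[:250,:,2]>.02)&(P[:250,:,2]<.05)];v=np.linalg.svd(Q[:,:2]-Q[:,:2].mean(0))[2][0];print("lip",Q.mean(0),np.degrees(np.arctan2(-v[0],v[1])), len(Q))
print("tool from cam",optics.camera_params("wrist")["tool_from_camera"].round(3).tolist())
to(.59,.098,.06,193.1)
E
```

```text
522 [0.5855 0.0982 0.0987] [0.5748 0.0904 0.0922] [0.5979 0.1065 0.1017]
1091 [0.6939 0.0687 0.105 ] [0.6818 0.0539 0.095 ] [0.7124 0.083  0.1085]<stdin>:4: RuntimeWarning: Mean of empty slice.
  ret = um.true_divide(
Traceback (most recent call last):
ValueError: zero-size array to reduction operation minimum which has no identity
```

The fin is centred on the wrist image at about (282,200), with its top at (0.586, 0.098). Lower and grip.

```bash
python3 -m handwheel '[{"tx":4,"ty":-0.6,"tz":25,"roll":0},{"tx":0,"ty":0,"tz":30,"roll":0},{"tx":0,"ty":0,"tz":30,"roll":0},{"tx":0,"ty":0,"tz":30,"roll":0},{"tx":0,"ty":0,"tz":20,"roll":0},{"tx":0,"ty":0,"tz":10,"roll":0},{"tx":0,"ty":0,"tz":0,"roll":0}]'; python3 -m handwheel '[{"tx":0,"ty":0,"tz":0,"roll":0},{"tx":0,"ty":0,"tz":0,"roll":0},{"tx":0,"ty":0,"tz":0,"roll":0},{"tx":0,"ty":0,"tz":0,"roll":0},{"tx":0,"ty":0,"tz":0,"roll":0},{"tx":0,"ty":0,"tz":0,"roll":0},{"tx":0,"ty":0,"tz":0,"roll":0},{"tx":0,"ty":0,"tz":0,"roll":0}]' 0 50
```

```text
t: 2.78
tool_pos: [0.5838, 0.0981, 0.0521]
tool_rot: [0.354, -3.116, -0.001]
contact_force: [-0.9, 0.2, -1.0]
opening: 0.0856
grip_force: 0.0
t: 3.45
tool_pos: [0.5867, 0.0983, 0.0563]
tool_rot: [-0.358, 3.12, -0.0]
contact_force: [-1.4, 0.5, 5.5]
opening: 0.0129
grip_force: 50.0
```

```bash
python3 -m handwheel '[{"tx":8,"ty":0,"tz":0,"roll":0},{"tx":14,"ty":0,"tz":0,"roll":0},{"tx":14,"ty":0,"tz":0,"roll":0},{"tx":14,"ty":0,"tz":0,"roll":0},{"tx":14,"ty":0,"tz":0,"roll":0},{"tx":14,"ty":0,"tz":0,"roll":0},{"tx":14,"ty":0,"tz":0,"roll":0},{"tx":14,"ty":0,"tz":0,"roll":0},{"tx":14,"ty":0,"tz":0,"roll":0},{"tx":8,"ty":0,"tz":0,"roll":0},{"tx":4,"ty":0,"tz":0,"roll":0},{"tx":0,"ty":0,"tz":0,"roll":0}]'; python3 -m handwheel '[{"tx":3,"ty":0,"tz":0,"roll":0},{"tx":3,"ty":0,"tz":0,"roll":0},{"tx":3,"ty":0,"tz":0,"roll":0},{"tx":2,"ty":0,"tz":0,"roll":0},{"tx":0,"ty":0,"tz":0,"roll":0}]'
```

```text
t: 4.45
tool_pos: [0.4577, 0.0676, 0.0563]
tool_rot: [-0.358, 3.12, -0.002]
contact_force: [-2.0, -4.3, 8.9]
opening: 0.0134
grip_force: 52.4
t: 4.87
tool_pos: [0.4477, 0.0653, 0.0562]
tool_rot: [-0.358, 3.119, -0.002]
contact_force: [2.0, -4.0, 6.5]
opening: 0.0132
grip_force: 52.2
```

```bash
for i in 1; do python3 -m handwheel '[{"tx":2,"ty":0,"tz":0,"roll":0},{"tx":1,"ty":0,"tz":0,"roll":0},{"tx":0,"ty":0,"tz":0,"roll":0}]'; python3 -m handwheel '[{"tx":2,"ty":0,"tz":0,"roll":0},{"tx":1,"ty":0,"tz":0,"roll":0},{"tx":0,"ty":0,"tz":0,"roll":0}]'; done
```

```text
t: 5.12
tool_pos: [0.4478, 0.0653, 0.0563]
tool_rot: [-0.356, 3.11, -0.001]
contact_force: [16.8, 1.1, -6.3]
opening: 0.0132
grip_force: 50.3
t: 5.37
tool_pos: [0.4478, 0.0652, 0.0564]
tool_rot: [-0.354, 3.102, 0.001]
contact_force: [30.6, 3.5, -17.5]
opening: 0.0134
grip_force: 49.0
```

Force climbed with no motion, so the tray is at its stop. Relax, release, rise and look.

```bash
python3 -m handwheel '[{"tx":-3,"ty":0,"tz":0,"roll":0},{"tx":-2,"ty":0,"tz":0,"roll":0},{"tx":0,"ty":0,"tz":0,"roll":0}]'; python3 -m handwheel '[{"tx":0,"ty":0,"tz":0,"roll":0},{"tx":0,"ty":0,"tz":0,"roll":0},{"tx":0,"ty":0,"tz":0,"roll":0},{"tx":0,"ty":0,"tz":0,"roll":0},{"tx":0,"ty":0,"tz":0,"roll":0},{"tx":0,"ty":0,"tz":0,"roll":0}]' 85 ; python3 -m handwheel '[{"tx":0,"ty":0,"tz":-10,"roll":0},{"tx":0,"ty":0,"tz":-30,"roll":0},{"tx":0,"ty":0,"tz":-30,"roll":0},{"tx":0,"ty":0,"tz":-30,"roll":0},{"tx":0,"ty":0,"tz":-35,"roll":0},{"tx":0,"ty":0,"tz":-35,"roll":0},{"tx":0,"ty":0,"tz":-10,"roll":0},{"tx":0,"ty":0,"tz":0,"roll":0}]'
python3 - <<'E'
from h import *
to(.5695,.0936,.22,193.1)
o=ctrl.get_obs();p,d=optics.get_image("wrist");M,E=ext("wrist",o);np.savez("pics/w3.npz",p=p,d=d,E=E,M=M)
cv2.imwrite("pics/w3.png",p[:,:,::-1])
p,d=optics.get_image("top");np.savez("pics/top3.npz",p=p,d=d)
E
```

```text
t: 5.62
tool_pos: [0.4475, 0.0652, 0.0563]
tool_rot: [-0.358, 3.118, -0.002]
contact_force: [3.1, -3.1, 4.6]
opening: 0.0138
grip_force: 52.3
t: 6.12
tool_pos: [0.4454, 0.0657, 0.0549]
tool_rot: [0.358, -3.12, -0.0]
contact_force: [0.6, -0.7, 0.5]
opening: 0.0842
grip_force: 0.0
t: 6.78
tool_pos: [0.448, 0.0656, 0.2406]
tool_rot: [-0.357, 3.112, -0.002]
contact_force: [1.0, -0.2, -0.4]
opening: 0.0849
grip_force: 0.0
shift [-1.245e+02 -1.000e-01  2.170e+01] toolx yaw -166.92 roll deg -0.019717405650453657 rad -0.0003441336485517505 tilt [ 0.009 -0.    -1.   ]
t 6.7833 pos [0.448  0.0656 0.2406] F [ 1.  -0.2 -0.4] grip 0.0 q [-0.02 -0.39  1.99  0.    1.54 -1.82]
```

View pics/w3.png

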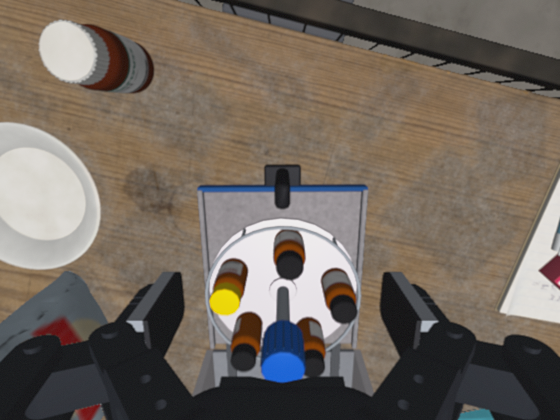

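The wrist view shows the tray out, the yellow cap at (225,301) on the unit's -y side, the front black cap at (290,265) and the blue knob at (284,365). I'll measure the positions.

```bash
python3 - <<'E'
from h import *
z=np.load("pics/w3.npz");M,E=z["M"],z["E"];P=cloud(M,E,z["d"])
def c(n,px,zl,zh,r):
    m=np.zeros(P.shape[:2],np.uint8);cv2.circle(m,px,r,1,-1);m=(m>0)&(P[...,2]>zl)&(P[...,2]<zh);Q=P[m];print(n,len(Q),np.median(Q,0).round(4),Q.mean(0).round(4),((Q.min(0)+Q.max(0))/2).round(4))
c("yellow",(225,301),.098,.112,18);c("b1",(290,265),.098,.112,18);c("b2",(343,308),.098,.112,18);c("b3",(243,355),.098,.112,18);c("b4",(313,360),.098,.112,18)
c("fin",(282,190),.093,.108,25);c("knob",(284,365),.158,.17,26)
print("ray",atz(M,E,225,301,.106),atz(M,E,290,265,.105),atz(M,E,343,310,.105),atz(M,E,284,368,.165))
z=np.load("pics/top3.npz");M,E=ext("top");P=cloud(M,E,z["d"]);p=z["p"].astype(int)
m=(p[...,0]>150)&(p[...,1]>130)&(p[...,2]<90)&(P[...,2]>.09)&(P[...,2]<.13);m[:,:170]=0;m[:,260:]=0
print("top yellow",m.sum(),P[m].mean(0));m=(p[...,2]>p[...,0]+60)&(P[...,2]>.15)&(P[...,2]<.175);m[:,:170]=0;m[:,260:]=0;print("top knob",m.sum(),P[m].mean(0) if m.any() else 0)
E
```

```text
yellow 778 [0.5552 0.0357 0.1063] [0.5558 0.0357 0.1057] [0.5582 0.0356 0.1032]
b1 621 [0.5082 0.0864 0.1054] [0.5084 0.0865 0.105 ] [0.5102 0.0869 0.1028]
b2 578 [0.5419 0.1474 0.1053] [0.5421 0.1474 0.1048] [0.5437 0.1483 0.1027]
b3 513 [0.6185 0.0654 0.1052] [0.6191 0.0653 0.1045] [0.6208 0.0655 0.1028]
b4 403 [0.6081 0.1357 0.1052] [0.6092 0.1361 0.1045] [0.6116 0.1368 0.1026]
fin 396 [0.4466 0.0653 0.099 ] [0.4468 0.0653 0.0987] [0.4476 0.0656 0.0974]
knob 1275 [0.5639 0.0929 0.1647] [0.5641 0.0931 0.1641] [0.5654 0.0945 0.1625]
ray [0.55555447 0.03627075 0.106     ] [0.50621785 0.08692809 0.105     ] [0.54050503 0.14666414 0.105     ] [0.56579326 0.09498602 0.165     ]
top yellow 7 [0.55272952 0.02629127 0.10164892]
top knob 114 [0.56974774 0.09306933 0.16482864]
```

```bash
python3 -m handwheel '[{"tx":-20,"ty":0,"tz":0,"roll":0},{"tx":-30,"ty":0,"tz":0,"roll":0},{"tx":-30,"ty":0,"tz":0,"roll":0},{"tx":-28,"ty":0,"tz":0,"roll":0},{"tx":-14,"ty":0,"tz":0,"roll":0},{"tx":0,"ty":0,"tz":0,"roll":0},{"tx":0,"ty":0,"tz":0,"roll":0},{"tx":0,"ty":0,"tz":0,"roll":0}]'
python3 - <<'E'
from h import *
to(.5675,.094,.125,193.1)
o=ctrl.get_obs();p,d=optics.get_image("wrist");M,E=ext("wrist",o)
P=cloud(M,E,d);q=p.astype(int);m=(q[...,2]>q[...,0]+60)&(P[...,2]>.158)&(P[...,2]<.17)
print(m.sum(),P[m].mean(0) if m.any() else 0)
E
```

```text
t: 7.55
tool_pos: [0.5632, 0.093, 0.2333]
tool_rot: [0.357, -3.117, -0.0]
contact_force: [-0.8, 0.5, 1.1]
opening: 0.0851
grip_force: 0.0
shift [-4.800e+00 -1.000e-01  1.082e+02] toolx yaw -166.92 roll deg -0.02465972541131123 rad -0.0004303934010650939 tilt [-0.004 -0.    -1.   ]
t 7.55 pos [0.5632 0.093  0.2333] F [-0.8  0.5  1.1] grip 0.0 q [ 0.03 -0.07  1.74 -0.    1.48 -1.77]
2114 [0.5678389  0.09418798 0.16474625]
```

```bash
python3 -m handwheel '[{"tx":-4,"ty":0,"tz":20,"roll":0},{"tx":0,"ty":0,"tz":25,"roll":0},{"tx":0,"ty":0,"tz":25,"roll":0},{"tx":0,"ty":0,"tz":22,"roll":0},{"tx":0,"ty":0,"tz":14,"roll":0},{"tx":0,"ty":0,"tz":0,"roll":0},{"tx":0,"ty":0,"tz":0,"roll":0},{"tx":0,"ty":0,"tz":0,"roll":0}]'; python3 -c "
from h import *
to(.5678,.094,.125,193.1)"
```

```text
t: 8.27
tool_pos: [0.5695, 0.094, 0.1311]
tool_rot: [-0.357, 3.119, -0.0]
contact_force: [-0.2, -0.3, 0.4]
opening: 0.0852
grip_force: 0.0
shift [1.6 0.3 6.1] toolx yaw -166.92 roll deg -0.024884091271815123 rad -0.0004343093240599571 tilt [ 0.003  0.    -1.   ]
t 8.2667 pos [0.5695 0.094  0.1311] F [-0.2 -0.3  0.4] grip 0.0 q [ 0.03  0.02  1.82 -0.    1.3  -1.76]
```

```bash
python3 -m handwheel '[{"tx":0.8,"ty":0,"tz":4,"roll":0},{"tx":0,"ty":0,"tz":0,"roll":0},{"tx":0,"ty":0,"tz":0,"roll":0}]'; python3 -m handwheel '[{"tx":0,"ty":0,"tz":0,"roll":0},{"tx":0,"ty":0,"tz":0,"roll":0},{"tx":0,"ty":0,"tz":0,"roll":0},{"tx":0,"ty":0,"tz":0,"roll":0},{"tx":0,"ty":0,"tz":0,"roll":0},{"tx":0,"ty":0,"tz":0,"roll":0},{"tx":0,"ty":0,"tz":0,"roll":0}]' 0 40
```

```text
t: 8.52
tool_pos: [0.5683, 0.0939, 0.1262]
tool_rot: [-0.357, 3.12, -0.0]
contact_force: [0.3, 0.7, -0.1]
opening: 0.085
grip_force: 0.0
t: 9.1
tool_pos: [0.568, 0.0938, 0.1255]
tool_rot: [-0.358, 3.121, -0.0]
contact_force: [-1.5, -0.8, 0.9]
opening: 0.0352
grip_force: 40.3
```

Gripped. Turn by 1.157 rad.

```bash
python3 -m handwheel '[{"tx":0,"ty":0,"tz":0,"roll":0.05},{"tx":0,"ty":0,"tz":0,"roll":0.1},{"tx":0,"ty":0,"tz":0,"roll":0.1},{"tx":0,"ty":0,"tz":0,"roll":0.1},{"tx":0,"ty":0,"tz":0,"roll":0.1},{"tx":0,"ty":0,"tz":0,"roll":0.1},{"tx":0,"ty":0,"tz":0,"roll":0.1},{"tx":0,"ty":0,"tz":0,"roll":0.1},{"tx":0,"ty":0,"tz":0,"roll":0.1},{"tx":0,"ty":0,"tz":0,"roll":0.1},{"tx":0,"ty":0,"tz":0,"roll":0.1},{"tx":0,"ty":0,"tz":0,"roll":0.07}]'; python3 -m handwheel '[{"tx":0,"ty":0,"tz":0,"roll":0.04},{"tx":0,"ty":0,"tz":0,"roll":0},{"tx":0,"ty":0,"tz":0,"roll":0},{"tx":0,"ty":0,"tz":0,"roll":0},{"tx":0,"ty":0,"tz":0,"roll":0}]'
python3 - <<'E'
from h import *
to(.568,.094,.125,126.8)
o=ctrl.get_obs();a,d=optics.get_image("wrist");M,E=ext("wrist",o);np.savez("pics/w5.npz",p=a,d=d,M=M,E=E)
p,d=optics.get_image("top");np.savez("pics/top5.npz",p=p,d=d)
s,d=optics.get_image("side");np.savez("pics/side5.npz",p=s,d=d)
b=cv2.resize(s[110:240,220:350],(400,400));c=cv2.resize(a,(400,300))
im=np.zeros((600,800,3),np.uint8);im[:300,:400]=c;im[:400,400:]=b;im[300:,:400]=cv2.resize(p[130:250,150:310],(400,300));cv2.imwrite("pics/m5.png",im[:,:,::-1])
E
```

```text
t: 10.1
tool_pos: [0.5685, 0.0957, 0.1255]
tool_rot: [1.36, 2.832, 0.006]
contact_force: [3.9, 7.4, -0.5]
opening: 0.0351
grip_force: 40.6
t: 10.52
tool_pos: [0.5686, 0.0958, 0.1256]
tool_rot: [1.411, 2.807, 0.007]
contact_force: [3.9, 6.5, -1.4]
opening: 0.035
grip_force: 40.6
shift [-1.1 -1.5  0.6] toolx yaw 126.63 roll deg -0.16528831946624223 rad -0.002884825389774163 tilt [ 0.002  0.004 -1.   ]
t 10.5167 pos [0.5686 0.0958 0.1256] F [ 3.9  6.5 -1.4] grip 40.64735949039459 q [ 0.04  0.03  1.82  0.    1.29 -0.6 ]
```

View pics/m5.png

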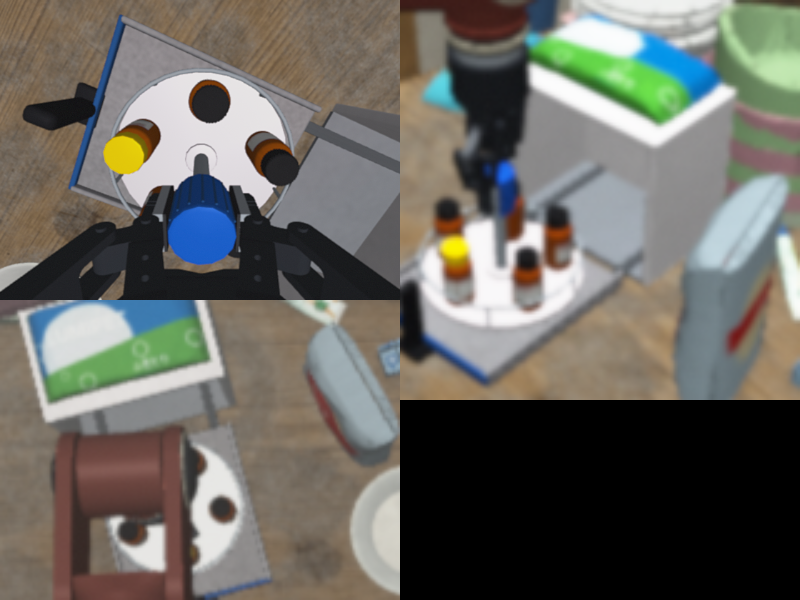

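The yellow cap, at (124,155) in the wrist panel, now lies next to the fin. I'll check how well it's aligned.

```bash
cat > m.py <<'E'
from h import *
def meas(z,Y,B1,B2,F):
    M,E=z["M"],z["E"];P=cloud(M,E,z["d"])
    def c(px,zl,zh,r):
        m=np.zeros(P.shape[:2],np.uint8);cv2.circle(m,px,r,1,-1);m=(m>0)&(P[...,2]>zl)&(P[...,2]<zh);print(m.sum(),end=' ');return np.median(P[m],0)
    y,b1,b2,f=c(Y,.1,.112,22),c(B1,.1,.112,22),c(B2,.1,.112,22),c(F,.094,.108,30)
    u=np.array([np.cos(np.radians(13.1)),np.sin(np.radians(13.1))]);n=np.array([-u[1],u[0]])
    o=np.array([.5678,.094])
    for k,v in dict(y=y,b1=b1,b2=b2,f=f).items(): print(k,v.round(4),"unit x,y mm",((v[:2]-o)@u*1000).round(1),((v[:2]-o)@n*1000).round(1))
    # fit circle centre from yellow (0deg), b1,b2 as 72deg steps
    S=np.array([y,b1,b2])[:,:2]@np.array([[1],[1j]]).ravel()
    A=np.stack([np.ones(3),np.exp(-1j*np.radians([0,72,144]))],1);s=np.linalg.lstsq(A,S,rcond=None)[0]
    print("centre",s[0],"r",abs(s[1]),"yellow ang err deg",(np.degrees(np.angle(s[1]))-193.1+180)%360-180)
E
python3 - <<'E'
from m import *
meas(np.load("pics/w5.npz"),(174,217),(294,144),(392,231),(75,155))
E
```

```text
1511 1506 1403 914 y [0.5115 0.0825 0.1068] unit x,y mm -57.5 1.6
b1 [0.538  0.1469 0.1058] unit x,y mm -17.0 58.3
b2 [0.6057 0.1414 0.1055] unit x,y mm 47.6 37.5
f [0.4523 0.0694 0.099 ] unit x,y mm -118.0 2.2
centre (0.5683111471242561+0.09680700294480023j) r 0.0584365391054987 yellow ang err deg 0.648989922982139
```

The vial is aligned to within about 2 mm. Next I'll nudge the tray outward to confirm it's against its stop.

```bash
python3 -m handwheel '[{"tx":0.6,"ty":-1.4,"tz":0,"roll":0},{"tx":0.6,"ty":-1.4,"tz":0,"roll":0},{"tx":0,"ty":0,"tz":0,"roll":0},{"tx":0,"ty":0,"tz":0,"roll":0}]';  python3 -m handwheel '[{"tx":0.6,"ty":-1.4,"tz":0,"roll":0},{"tx":0.6,"ty":-1.4,"tz":0,"roll":0},{"tx":0,"ty":0,"tz":0,"roll":0},{"tx":0,"ty":0,"tz":0,"roll":0}]'
```

```text
t: 11.0
tool_pos: [0.5686, 0.0957, 0.1256]
tool_rot: [1.408, 2.801, 0.015]
contact_force: [19.2, 11.1, -8.8]
opening: 0.0353
grip_force: 42.0
t: 11.33
tool_pos: [0.5685, 0.0957, 0.1256]
tool_rot: [1.405, 2.795, 0.023]
contact_force: [31.6, 16.0, -17.2]
opening: 0.0349
grip_force: 45.6
```

It's against the stop: force rose and nothing moved. Relax partly, recheck and hand in.

```bash
python3 -m handwheel '[{"tx":-0.6,"ty":1.4,"tz":0,"roll":0},{"tx":-0.6,"ty":1.4,"tz":0,"roll":0},{"tx":0,"ty":0,"tz":0,"roll":0},{"tx":0,"ty":0,"tz":0,"roll":0},{"tx":0,"ty":0,"tz":0,"roll":0},{"tx":0,"ty":0,"tz":0,"roll":0}]'
python3 - <<'E'
from m import *
o=ctrl.get_obs();p,d=optics.get_image("wrist");M,E=ext("wrist",o)
meas(dict(M=M,E=E,d=d),(174,217),(294,144),(392,231),(75,155));o=ctrl.get_obs();print(o["t"],o["grip_force"],abs(o["dq"]).max())
print(ctrl.finish_job())
E
```

```text
t: 11.83
tool_pos: [0.5685, 0.0958, 0.1255]
tool_rot: [1.407, 2.801, 0.015]
contact_force: [17.9, 10.4, -9.1]
opening: 0.0351
grip_force: 42.2
1514 1511 1430 858 y [0.5116 0.0827 0.1067] unit x,y mm -57.3 1.8
b1 [0.5382 0.147  0.1057] unit x,y mm -16.9 58.3
b2 [0.6058 0.1414 0.1055] unit x,y mm 47.7 37.6
f [0.4529 0.0696 0.0988] unit x,y mm -117.5 2.2
centre (0.5684074210130302+0.09693786385475911j) r 0.058361802969228646 yellow ang err deg 0.6237806196547808
11.8833 42.20299959182739 0.0018851477973947696
the job is handed in; nothing more can be done
None
```

I handed the job in at about 11.9 s: the tray is out against its stop, the yellow-capped vial is at the front about 2 mm off the middle line, and the gripper still holds the knob at 42 N; I never went near the bystanders and don't have the judged result.

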